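# Lock the blower's access panel with its quarter-turn fastener

## Task

The access panel on top of the forge's blower box stands ajar on its seal spring. Set a fingertip in the slot of the big round fastener, press the panel shut and, keeping it down, turn the fastener clockwise (seen from above) a quarter turn to its stop so that the panel locks and stays shut when you let go. Only push with the fingertips: do not swing the panel further open, and leave the other things on the table and on the box where they are.

Things in the scene. Friction and masses are not known exactly. Their poses are not given: they have to be found in the camera images.
- blower: The forge's blower: a grey sheet-metal box fixed to the table, 300 mm long (its x), 260 wide (its y), 120 tall, a motor on its +y side (72 mm out), a duct at its rear (+x). Origin under its centre, on the table; its front is its -x side, z up. On top: a hinged aluminium access panel and, behind the hinge, a narrow fixed rear cover.
- panel (a joint): Access panel, 246 x 256 x 4 mm, hinged along box y at box x = +100 mm, height 120 mm. 0 = flat shut (hard stop), grows as its front edge rises (rad). While unlocked a seal spring holds it ajar at about 0.12 rad (0.08 to 0.16) and lifts it again when let go; pressing it shut at the fastener takes about 5 N. Locked, it stays at about 0.01 rad.
- panel_front (a point): Middle of the panel's front edge, on its top face, 250 mm from the hinge line; 124 mm above the table when fully shut, about 30 mm higher at the start. Under it, inside the front wall, sits the keeper with a lead-in ramp for the fastener's tongue.
- cam (a joint): Quarter-turn fastener. 0 = unlocked, slot across the box (along box y); grows clockwise seen from above; pi/2 = locked, slot front to back, hard stop. Starts at 0 to 0.45, stays where left; turns at 0.12 N m, more as it draws the panel down. From about 0.9 rad its tongue goes under the keeper, only if the panel is held down (joint below 0.02 rad); with the panel ajar it jams or passes above and does not lock.
- slot (a point): Centre of the fastener, on its slot's floor; x along the slot, z up out of the panel. The fastener is a disc 112 mm across, 24 tall, on the panel at box x = -75 mm, y = 0. The slot is a straight groove 42 mm wide, 20 deep, across the whole disc, open at top and both ends, between two dark half-moon walls. Panel fully shut, this point is 128 mm above the table.
- rivet_tray: shallow pale wooden tray of steel rivets, 85 x 110 x 35 mm; origin under its centre, on the table. Bystander.
- empty_tray: shallow empty pale wooden tray, 80 x 100 x 35 mm; origin under its centre. Bystander.
- iron_ring: flat dark brown ring lying on the table, 96 mm across, 10 mm thick; origin under its centre. Bystander.
- hammer: hammer with wooden handle, 260 mm long, lying on the table beside the box. Bystander.
- tin: small brass tin, 36 mm across, 40 mm tall, standing on the box's fixed rear cover behind the hinge; origin under its centre. Bystander.
- punch: dark steel rod, 12 mm thick, 120 mm long, lying on the table between robot and box. Bystander.
- oil: amber oil bottle, 56 mm across, 130 mm tall, standing on the table near the box; origin under its centre. Bystander.

How it is judged:
By the outcome, as a careful person would: the job done as asked, in the order asked, and still so for the second after the job is handed in, with the robot touching nothing.
It also fails if it takes over 32 s, if anything falls off the work surface, if the arm or the gripper's body presses on something with over 40 N, if the wrist force passes 120 N, or if a joint passes its speed limit or range.

## Robot

A 7-joint arm with a two-finger parallel gripper is mounted at the origin on the work surface. World frame = base frame: x ahead of the robot, y to its left, z up, the work surface at z = 0. Lengths are in mm, angles in rad, forces in N, time in s.
With the tool pointing down it reaches from about 350 to 900 mm from the base axis. Payload 7.2 kg.
Tool frame: the origin (TCP) lies midway between the tips of the shut fingers; the grasp point (between the pads) lies arm.grasp_offset behind it (arm.grasp_offset is the distance from the TCP to the grasp point, in mm); z points along the fingers, y is the direction in which the jaws open and shut (so a half turn about z gives the same grasp; the last joint's range is limited). The gripper opens to 85 mm and grips with 20 to 120 N. Pads are 22 mm wide; open, the fingers measure 114 mm over their backs; the gripper's body (76 mm by 85 mm) begins 54 mm behind the grasp point. The pads swing forward as they close: fully open they stand 13 mm farther back than shut.
Start: joints at [-1.367, 0.411, -0.013, 1.596, 0.006, 1.134, -0.082], TCP at [167.8, 602.056, 231.297] pointing down, gripper open.
Joint ranges: [-2.95, 2.95], [-0.29, 1.99], [-1.47, 1.44], [0.14, 2.54], [-1.03, 4.17], [0.13, 1.85], [-2.86, 2.86]. Speed limits (rad/s): [2.39, 2.39, 3.01, 3.01, 3.14, 3.14, 3.14].

## Interface

Orientations are given as a unit quaternion [x, y, z, w].
In Python, from cell import arm, claw, get_image, order gives the robot as it stands. Calls block until the motion is done:
- arm.move_to(position, orientation): joint-space move of the TCP to a pose.
- arm.servo_line(position, orientation=None, feed=150, contact_N=None): straight line of the TCP; orientation=None keeps the orientation; feed is the mean speed in mm/s. With contact_N (N) it stops when the force on the tool has changed by that much, and returns True; else False.
- arm.movej(angles): joint-space move.
- claw.grip(opening, grip_force=None): finger opening in mm; grip_force is the grip in N (None keeps the last); returns when the fingers have stopped.
- arm.dwell(seconds).
- arm.inverse_kinematics(position, orientation): joint angles nearest the present ones, or None.
- arm.sense(): the state.
- get_image(name): name is "side" or "top"; returns a dict with "image" (384x512x3 uint8, red, green, blue), "z_map" (384x512 float32, mm along the optical axis (not along the pixel's ray), 0 where there is no reading), "intrinsics" (3x3 intrinsics, pixels), "R" (3x3) and "t" (3): a world point X has camera coordinates R X + t. Camera axes: x right, y down, z forward; pixel columns grow to the right and rows downward; lengths in mm; the calibration is good to about 2 mm. A picture is of the moment at which its call begins.
A pose or a line that the arm cannot do raises arm.MotionError and nothing moves.
- order.hand_in(): hands the job in, once; it reports no verdict.
The state is a dict: "time_s": time; "joint_positions": joint angles; "joint_vel": joint speeds; "joint_efforts": joint torques, N m; "ee_pos": TCP position; "tcp_rot": TCP orientation; "wrist_force": force on the tool from outside, world axes, zero at the start; "wrist_torque": the same for the moment, N m; "finger_gap": finger opening in mm.
Only numpy, scipy, OpenCV 4.12 (cv2) and the standard library are available. Lean on these libraries where they do the work, as an engineer would, in place of code of your own. Each camera call takes 0.05 s, during which the arm holds its last target. There are 200 camera calls.

## Working session

There is one attempt and no reset: what is moved stays moved. The work goes in short steps, each a Python script; the robot and the scene stay as the last script left them, time stands still between calls to the robot, and variables do not carry over. Pictures are saved under pics/ and viewed, about 8 in all and at most 12, crops included, and the job is handed in when it is done.

```bash
mkdir -p pics; ls
cat > h.py <<'E'
import numpy as np, cv2
from cell import arm, claw, get_image, order
def snap(n,f):
    d=get_image(n); cv2.imwrite(f'pics/{f}.png',cv2.cvtColor(d['image'],cv2.COLOR_RGB2BGR)); np.savez(f'{f}.npz',**d); return d
def cloud(d):
    z=d['z_map'].astype(float); K=d['intrinsics']; v,u=np.indices(z.shape)
    c=np.stack([(u-K[0,2])/K[0,0]*z,(v-K[1,2])/K[1,1]*z,z],-1)
    w=(c-d['t'])@d['R']; w[z==0]=np.nan; return w
E
python3 - <<'E'
from h import *
a=snap('top','top0');b=snap('side','side0')
cv2.imwrite('pics/both0.png',cv2.resize(np.vstack([a['image'],b['image']])[:,:,::-1],(400,600)))
for d in(a,b):print(d['R'].round(3).tolist(),d['t'],-d['R'].T@d['t'],d['intrinsics'][0])
s=arm.sense();print(s, arm.grasp_offset)
E
```

```text
pics
[[-0.011, -1.0, -0.016], [-0.996, 0.013, -0.083], [0.083, 0.015, -0.996]] [  10.71999635  558.58491086 1002.90103336] [ 473.23642651  -11.70051903 1045.874221  ] [375.85567556   0.         262.6001464 ]
[[0.817, -0.577, 0.004], [-0.449, -0.64, -0.624], [0.363, 0.507, -0.782]] [-440.6439997   311.01162339 1105.433999  ] [  98.55935794 -616.1200068  1059.98201904] [413.26555487   0.         264.01287555]
{'time_s': 0.1, 'joint_positions': array([-1.36717001,  0.41180451, -0.01273936,  1.59692574,  0.00559878,
        1.13426194, -0.08218491]), 'joint_vel': array([ 0.00048549, -0.00077213,  0.00152559, -0.00342545,  0.00046436,
        0.00072734, -0.00146371]), 'joint_efforts': array([ 1.90163293e-03, -6.01825118e+01,  6.83814995e-01, -3.00087082e+01,
        1.40673778e-02,  6.43714578e-03, -2.11097444e-05]), 'ee_pos': array([167.7138387 , 601.64704458, 230.56076227]), 'tcp_rot': array([ 1.35463536e-01,  9.90782098e-01, -6.80096324e-04, -5.08137463e-05]), 'wrist_force': array([-1.42137058, -0.08062735, -0.75100415]), 'wrist_torque': array([ 0.01803483, -0.01197089, -0.05307378]), 'finger_gap': 85.31253706559937} 18.700000000000003
```

View pics/top0.png

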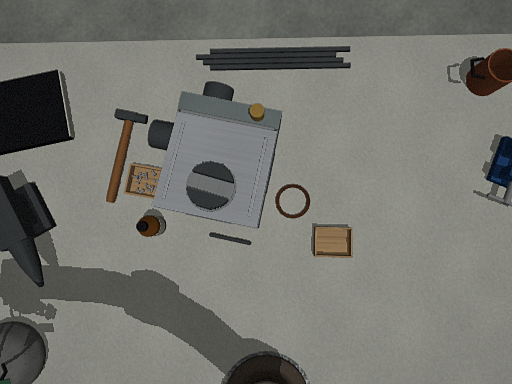

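View pics/side0.png

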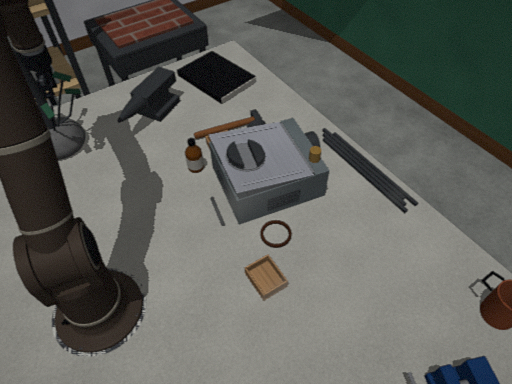

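The top view shows the fastener at about (211,186), with its slot running across the box and slightly down to the right. The oil bottle is at (148,225) and the tin at (257,112), both clear of the approach. Next I'll measure the disc, slot and panel plane.

```bash
cat > meas.py <<'E'
from h import *
def meas(d,roi):
    u0,u1,v0,v1=roi
    w=cloud(d); g=d['image'].astype(int); I=g.sum(2)/3
    m=np.zeros(I.shape,bool); m[v0:v1,u0:u1]=True
    dark=m&(I<85)&(g.max(2)-g.min(2)<25)&(w[...,2]>140)
    n,l,st,c=cv2.connectedComponentsWithStats(dark.astype(np.uint8))
    k=[i for i in range(1,n) if st[i,4]>60]; k=sorted(k,key=lambda i:-st[i,4])[:2]
    P=w[np.isin(l,k)]
    for i in k: print('half',st[i],c[i].round(1),np.nanmean(w[l==i],0).round(1))
    (cx,cy),(A),_=cv2.minAreaRect(P[:,:2].astype(np.float32)); cc=cv2.minEnclosingCircle(P[:,:2].astype(np.float32))
    h=[np.nanmean(w[l==i],0) for i in k]; dv=h[1]-h[0]
    print('circle',cc,'mid',(h[0]+h[1])/2,'slot dir deg',np.degrees(np.arctan2(dv[1],dv[0]))+90, 'z',np.nanmedian(P[:,2]))
    return w,dark
if __name__=='__main__':
    d=np.load('top0.npz')
    w,dark=meas(d,(180,245,155,220))
    # panel edge points
    for u,v in [(155,207),(257,224),(178,112),(276,128),(206,214),(211,186),(205,200),(257,104),(250,113)]: print((u,v),w[v,u].round(1),d['image'][v,u])
    z=w[...,2]; m=(z>120)&(z<170); m[:,:140]=0;m[:,290:]=0;m[:110]=0;m[235:]=0
    n,l,st,c=cv2.connectedComponentsWithStats(m.astype(np.uint8));k=1+st[1:,4].argmax()
    r=cv2.minAreaRect(w[l==k][:,:2].astype(np.float32));print('panel rect',r,cv2.boxPoints(r))
    P=w[(l==k)&~dark];A=np.c_[P[:,:2],np.ones(len(P))]
    for _ in range(5):
        s=np.linalg.lstsq(A,P[:,2],rcond=None)[0];e=abs(A@s-P[:,2]);A,P=A[e<4],P[e<4]
    print('plane',s,np.arctan(np.hypot(*s[:2])),np.degrees(np.arctan2(-s[1],-s[0])),len(P))
    cv2.imwrite('pics/crop.png',cv2.resize(d['image'][90:250,100:300,::-1],None,fx=4,fy=3.75)[:600])
E
python3 meas.py
```

```text
half [186 185  43  25 610] [205.5 198.3] [525.7 135.8 168.7]
half [192 161  42  23 533] [214.3 171. ] [590.7 116.  162.4]
circle ((558.0841674804688, 127.96544647216797), 58.763816833496094) mid [558.22316127 125.90190839 165.58862502] slot dir deg 73.01244418426242 z 165.7583541864342
(155, 207) [513.2 306.   -1.4] [131 133 128]
(257, 224) [463.9  17.2 119.6] [84 90 91]
(178, 112) [746.5 212.9 123.9] [123 125 129]
(276, 128) [701.3 -32.7 125.9] [107 118 115]
(206, 214) [489.2 136.9 154.5] [130 132 134]
(211, 186) [556.2 125.8 149.9] [103 106 107]
(205, 200) [521.7 136.8 169.8] [50 53 53]
(257, 104) [751.4  12.9 163.2] [125  98  46]
(250, 113) [728.8  29.8 165.8] [103  81  39]
panel rect ((627.8012084960938, 111.28169250488281), (259.2675476074219, 299.5672912597656), 77.53215789794922) [[453.56302   17.042068]
 [746.0657   -47.632004]
 [802.0394   205.52132 ]
 [509.53674  270.19537 ]]
plane [-1.16825227e-01  2.46638101e-02  2.07465499e+02] 0.11883772022574483 -11.92107027882563 9184
```

View pics/crop.png

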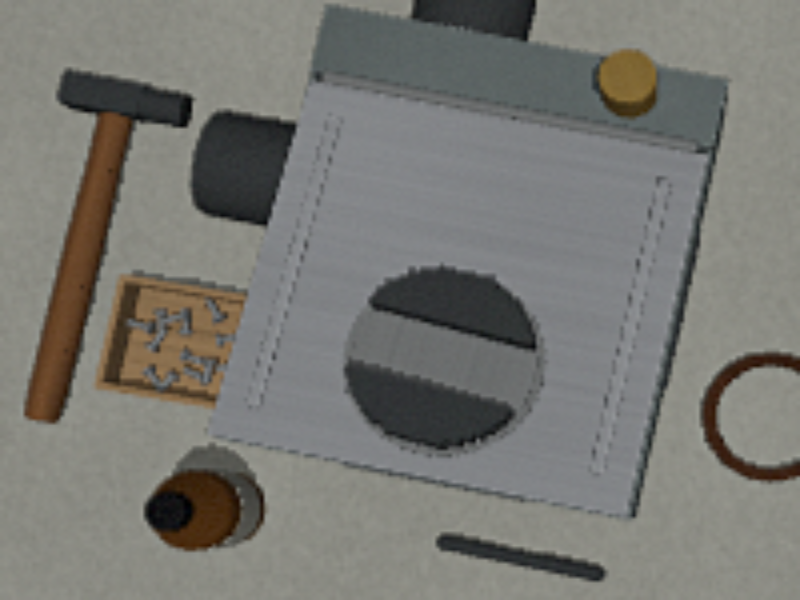

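Box yaw is about -12.2° and the slot sits at 73° (cam about 0.08 rad). Its centre is about (557,127), which agrees with the box geometry. The panel is at 0.119 rad. Plan: spread the fingers along the slot, press down, then turn clockwise. First I'll check IK across the whole turn.

```bash
cat >> h.py <<'E'
from scipy.spatial.transform import Rotation as Rn
C=np.array([556.5,127.3])
def q(a):
    a=np.radians(a); y=np.array([np.cos(a),np.sin(a),0]); z=np.array([0,0,-1.]); return Rn.from_matrix(np.c_[np.cross(y,z),y,z]).as_quat()
def P(z): return [C[0],C[1],z]
def st(t=''):
    s=arm.sense(); print(t,round(s['time_s'],2),s['ee_pos'].round(1),'F',s['wrist_force'].round(1),'T',s['wrist_torque'].round(2),'j7',round(s['joint_positions'][6],2),'gap',round(s['finger_gap'],1),flush=True); return s
E
python3 - <<'E'
from h import *
for a0 in(73,-107):
  for a in range(0,121,30):
    for z in(240,125):
      j=arm.inverse_kinematics(P(z),q(a0-a)); print(a0-a,z,None if j is None else np.round(j,2))
d=np.load('top0.npz');w=cloud(d);print('oil',w[225,148])
E
```

```text
73 240 [-0.64  0.32  0.43  1.74 -0.15  1.11  1.11]
73 125 [-0.58  0.45  0.36  1.86 -0.2   0.87  1.15]
43 240 [-0.7   0.33  0.51  1.75 -0.18  1.11  0.61]
43 125 [-0.66  0.46  0.46  1.87 -0.26  0.87  0.68]
13 240 [-0.76  0.34  0.58  1.75 -0.21  1.11  0.12]
13 125 [-0.71  0.47  0.54  1.87 -0.31  0.88  0.2 ]
-17 240 [-0.81  0.35  0.66  1.75 -0.24  1.12 -0.38]
-17 125 [-0.77  0.49  0.62  1.87 -0.36  0.89 -0.27]
-47 240 [-0.81  0.35  0.65  1.75 -0.23  1.12 -0.9 ]
-47 125 [-0.79  0.5   0.65  1.87 -0.38  0.9  -0.78]
-107 240 [-1.16  0.58  1.26  1.77 -0.59  1.24 -1.6 ]
-107 125 [-1.11  0.79  1.25  1.89 -0.85  1.12 -1.39]
-137 240 [-1.16  0.58  1.26  1.77 -0.59  1.24 -2.12]
-137 125 [-1.11  0.79  1.25  1.89 -0.85  1.12 -1.92]
-167 240 [-1.16  0.58  1.26  1.77 -0.59  1.24 -2.65]
-167 125 [-1.11  0.79  1.25  1.89 -0.85  1.12 -2.44]
-197 240 [-0.4   0.31  0.12  1.73 -0.04  1.11  2.57]
-197 125 [-0.31  0.43  0.01  1.84 -0.    0.87  2.54]
-227 240 [-0.48  0.31  0.21  1.73 -0.07  1.11  2.08]
-227 125 [-0.4   0.43  0.12  1.85 -0.07  0.86  2.07]
oil [464.37354746 288.80224896 111.20066669]
```

Run:
```python
from h import *
arm.move_to(P(235),q(73)); claw.grip(66); st('above')
arm.servo_line(P(185),feed=100); st('185')
d=snap('side','side1'); cv2.imwrite('pics/side1c.png',cv2.resize(d['image'][80:230,150:350,::-1],None,fx=4,fy=4))
```

```text
above 2.62 [556.4 127.7 235. ] F [ 0.2  0.6 -0.3] T [-0.07 -0.04  0.01] j7 1.11 gap 65.9
185 3.27 [556.7 127.3 185.3] F [-0.   0.3  0.1] T [-0.    0.01 -0.01] j7 1.13 gap 65.7
```

View pics/side1c.png

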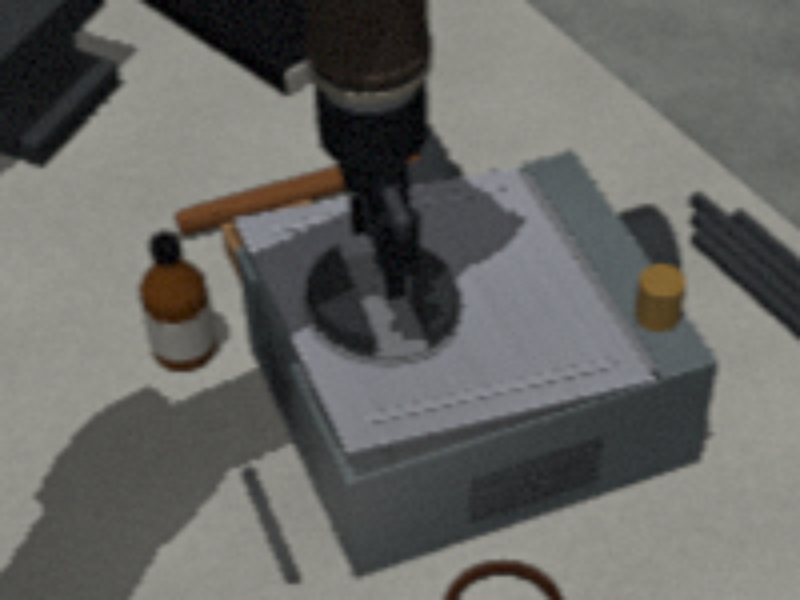

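The side crop shows the fingers above the slot and lined up along it, with the near finger at about (400,290). Next: descend to first contact, then press until the stop.

Run:
```python
from h import *
print(arm.servo_line(P(120),feed=40,contact_N=2.5)); s=st('touch')
z=s['ee_pos'][2]
if z<155:
  while z>105:
    z-=3; arm.servo_line(P(z),feed=50); s=st('z%.0f'%z)
    if s['wrist_force'][2]>18: break
```

```text
True
touch 4.49 [555.8 127.2 133.1] F [ 0.  -0.2  2.5] T [-0.02 -0.06  0.07] j7 1.16 gap 66.2
z130 4.74 [556.6 127.3 130.1] F [-0.9 -0.5  2.6] T [-0.05  0.12 -0.03] j7 1.16 gap 66.0
z127 4.99 [556.6 127.4 127.2] F [-0.5  0.8  3.6] T [-0.03  0.12 -0.02] j7 1.16 gap 66.1
z124 5.24 [556.6 127.4 124.3] F [-0.4 -0.1  4.2] T [ 0.11  0.21 -0.04] j7 1.17 gap 66.2
z121 5.49 [556.5 127.5 121.5] F [-1.3  0.5  5.4] T [0.14 0.29 0.02] j7 1.17 gap 66.1
z118 5.74 [556.7 127.5 121.1] F [-11.3  -1.6  30.4] T [-0.4   2.37 -0.02] j7 1.17 gap 66.3
```

The panel reached its hard stop at a TCP z of about 121: 5 N up to there, then a sharp rise. Now I'll turn clockwise while holding it down.

Run:
```python
from h import *
arm.servo_line(P(118.8),feed=50); st('hold')
a=73
while a>-45:
    a-=3 if a>67 else 5
    arm.servo_line(P(118.8),q(a),feed=50); s=st(f'a{a}')
    if abs(s['wrist_torque'][2])>2.5 or s['wrist_force'][2]>70 or np.hypot(*s['wrist_force'][:2])>50 or s['wrist_force'][2]<7 or s['time_s']>20: break
```

```text
hold 5.99 [556.6 127.5 121.2] F [-9.7 -0.6 25. ] T [-0.3   1.9   0.03] j7 1.17 gap 65.8
a70 6.24 [556.7 127.4 121.2] F [-8.5 -1.6 25. ] T [-0.43  1.87 -0.13] j7 1.12 gap 65.8
a67 6.49 [556.8 127.3 121.2] F [-8.5 -1.  24.7] T [-0.45  1.87 -0.16] j7 1.08 gap 66.1
a62 6.74 [556.8 127.1 121.2] F [-7.8 -1.9 24.4] T [-0.58  1.8  -0.13] j7 1.0 gap 66.3
a57 6.99 [556.9 126.9 121.2] F [-7.3 -1.8 24.9] T [-0.61  1.82 -0.15] j7 0.93 gap 66.3
a52 7.24 [557.  126.6 121.2] F [-7.7 -2.2 25.1] T [-0.71  1.76 -0.11] j7 0.85 gap 66.3
a47 7.49 [557.  126.5 121.2] F [-6.9 -2.7 24.2] T [-0.76  1.77 -0.12] j7 0.78 gap 66.0
a42 7.74 [557.  126.3 121.2] F [-7.1 -3.2 25.8] T [-0.88  1.85 -0.1 ] j7 0.71 gap 65.9
a37 7.99 [557.  126.1 121.2] F [-6.9 -3.6 25.1] T [-0.95  1.83 -0.09] j7 0.63 gap 66.2
a32 8.24 [557.  125.9 121.2] F [-8.7 -4.4 25.8] T [-1.02  1.83 -0.08] j7 0.56 gap 66.0
a27 8.49 [557.  125.6 121.2] F [-8.4 -5.6 26.4] T [-1.16  1.86 -0.11] j7 0.49 gap 65.9
a22 8.74 [556.9 125.4 121.2] F [-7.3 -5.1 26.9] T [-1.23  1.93 -0.14] j7 0.41 gap 65.9
a17 8.99 [556.8 125.2 121.2] F [-8.6 -6.3 27.2] T [-1.34
[... 227 characters left out ...]
1.1] F [-9.6 -7.2 28.6] T [-1.48  2.2  -0.06] j7 0.12 gap 66.0
a-3 9.99 [556.4 124.5 121.1] F [-11.2  -7.3  29.7] T [-1.55  2.43 -0.05] j7 0.05 gap 65.9
a-8 10.24 [556.2 124.4 121.1] F [-11.4  -7.3  30.5] T [-1.67  2.47 -0.1 ] j7 -0.02 gap 66.1
a-13 10.49 [556.3 124.7 121.1] F [-11.6  -6.7  29.1] T [-1.51  2.48 -0.07] j7 -0.09 gap 66.2
a-18 10.74 [557.3 125.8 121.2] F [-8.5 -3.6 26. ] T [-0.8   1.66 -0.07] j7 -0.17 gap 65.9
a-23 10.99 [557.9 126.2 121.2] F [-4.2 -3.3 24.5] T [-0.57  1.35 -0.14] j7 -0.24 gap 65.7
a-28 11.24 [557.7 125.6 121.2] F [-5.7 -4.5 24.7] T [-0.73  1.38 -0.11] j7 -0.31 gap 66.0
a-33 11.49 [557.6 125.5 121.2] F [ -4.8 -10.3  25.4] T [-1.69  1.6   7.16] j7 -0.37 gap 66.1
```

Torque jumped at the tool angle where the stop plus slot slack should be. Now I'll unwind to centre, ease up and look.

Run:
```python
from h import *
arm.servo_line(P(118.8),q(-25),feed=50); st('back')
arm.servo_line(P(121),q(-14),feed=50); st('centre')
arm.servo_line(P(190),feed=90); st('up')
arm.move_to([400,-150,330],q(0)); st('away')
from meas import meas
d=snap('top','top1'); w,dark=meas(d,(180,245,155,220)) if 0 else (cloud(d),None)
d2=snap('side','side2')
cv2.imwrite('pics/c2.png',np.hstack([cv2.resize(d['image'][90:250,100:300,::-1],(400,320)),cv2.resize(d2['image'][80:240,150:350,::-1],(400,320))]))
```

```text
back 11.78 [557.6 125.9 121.2] F [-5.9 -4.4 24.5] T [-0.73  1.36  0.12] j7 -0.26 gap 65.9
centre 12.12 [557.3 126.9 121.6] F [ 2.6 -1.3  5.1] T [-0.21 -0.25  0.01] j7 -0.11 gap 65.9
up 13.04 [556.  127.4 189.5] F [ 0.2  0.2 -0.6] T [ 0.   -0.02  0.05] j7 -0.18 gap 66.4
away 14.35 [ 400.6 -148.8  329.9] F [ 0.8  0.2 -0.3] T [ 0.03  0.05 -0.03] j7 0.12 gap 65.8
```

View pics/c2.png

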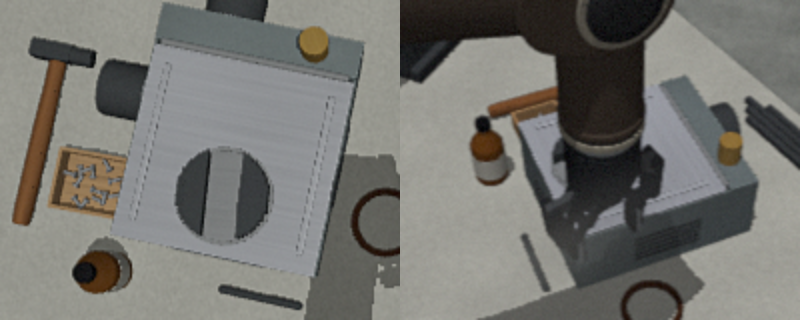

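The top view shows the panel flat and the slot nearly front to back. It may be slightly short of the stop, so I'll measure the angle and tilt.

Run:
```python
from h import *
d=np.load('top1.npz'); w=cloud(d); g=d['image'].astype(int); I=g.mean(2)
m=np.zeros(I.shape,bool); m[155:222,180:245]=1
dark=m&(I<85)&(w[...,2]>135)&(w[...,2]<165)
n,l,s,c=cv2.connectedComponentsWithStats(dark.astype(np.uint8)); k=sorted(range(1,n),key=lambda i:-s[i,4])[:2]
h=[w[l==i].mean(0) for i in k]; print(s[k],h); dv=h[1]-h[0]; print('slot',np.degrees(np.arctan2(dv[1],dv[0]))%180+90-180)
# inner wall edges as lines
for i in k:
    cols=[]
    for v in range(172,200):
        u=np.where(l[v]==i)[0]
        if len(u): e=u.max() if c[i][0]<c[k].mean(0)[0] else u.min(); cols.append(w[v,e])
    cols=np.array(cols); p=np.polyfit(cols[:,0],cols[:,1],1); print('edge deg',np.degrees(np.arctan(p[0])))
z=w[...,2]; mm=(z>112)&(z<165); mm[:,:140]=0;mm[:,290:]=0;mm[:130]=0;mm[235:]=0; mm&=~m
n,l,s,c=cv2.connectedComponentsWithStats(mm.astype(np.uint8));kk=1+s[1:,4].argmax()
Q=w[l==kk];A=np.c_[Q[:,:2],np.ones(len(Q))]
for _ in range(5):
    sol=np.linalg.lstsq(A,Q[:,2],rcond=None)[0];e=abs(A@sol-Q[:,2]);A,Q=A[e<4],Q[e<4]
print('plane',sol,np.hypot(*sol[:2]),len(Q))
r=cv2.minAreaRect(w[l==kk][:,:2].astype(np.float32));print(r)
```

```text
[[188 165  17  43 483]
 [217 167  18  42 471]] [array([558.07062645, 161.61020262, 147.81873442]), array([550.86959027,  92.0163516 , 147.87436187])]
slot -5.907503294990306
edge deg -5.865077952004992
edge deg -6.296318371740808
plane [-8.73162320e-03  2.78487297e-03  1.30051700e+02] 0.009164974699886646 4959
((603.9083251953125, 117.39491271972656), (260.9658508300781, 250.062255859375), 77.4648208618164)
```

The panel is at 0.009 rad, so it has caught. The slot reads -6° against the -12.3° target, about 0.1 rad short. The tool had reached -32°, so the cam was at its stop. My counter-rotation while still pressing on the floor dragged it back. I'll redo the last bit with the tips just off the slot floor, so that unwinding can't drag it.

Run:
```python
from h import *
arm.move_to(P(190),q(-8)); st('above')
hit=arm.servo_line(P(128),feed=80,contact_N=6); s=st(f'in {hit}')
if not hit:
    arm.servo_line(P(128),q(-18),feed=50); st('-18')
    a=-18
    while a>-38:
        a-=2; arm.servo_line(P(128),q(a),feed=50); s=st(f'a{a}')
        if abs(s['wrist_torque'][2])>1.8: break
    arm.servo_line(P(128),q(a+5),feed=50); st('unwind')
    arm.servo_line(P(190),feed=100); st('up')
    arm.move_to([400,-200,330],q(-20)); st('away')
    d=snap('top','top2'); snap('side','side3')
    w=cloud(d); I=d['image'].astype(int).mean(2); m=np.zeros(I.shape,bool); m[155:222,180:245]=1
    dark=m&(I<85)&(w[...,2]>135)&(w[...,2]<165)
    n,l,s,c=cv2.connectedComponentsWithStats(dark.astype(np.uint8)); k=sorted(range(1,n),key=lambda i:-s[i,4])[:2]
    h=[w[l==i].mean(0) for i in k]; dv=h[1]-h[0]; print(h,'slot',np.degrees(np.arctan2(dv[1],dv[0]))%180-90)
    for p in [(508-15,150),(480,120),(475,60)]:
        i=np.nanargmin(np.where(w[...,2]>100,np.hypot(w[...,0]-p[0],w[...,1]-p[1]),1e9)); print(w.reshape(-1,3)[i])
    cv2.imwrite('pics/c3.png',d['image'][:,:,::-1])
```

```text
above 15.76 [556.7 126.  190.8] F [-0.8 -0.2  0.1] T [ 0.09  0.03 -0.  ] j7 -0.03 gap 66.1
in False 16.68 [556.8 127.2 128.3] F [ 0.7 -0.5 -0.1] T [-0.06  0.01 -0.03] j7 0.03 gap 65.9
-18 17.01 [556.7 127.4 128.3] F [-0.6 -0.5 -0.2] T [-0.01 -0.04  0.01] j7 -0.11 gap 65.5
a-20 17.26 [556.4 127.1 128.1] F [-1.2 -2.   1.3] T [-0.26  0.25  0.06] j7 -0.14 gap 65.9
a-22 17.51 [556.2 126.7 128. ] F [-2.5 -3.5  0.2] T [-0.74  0.59  0.18] j7 -0.17 gap 65.8
a-24 17.76 [556.4 126.8 128. ] F [-2.2 -4.7  1.7] T [-0.8   0.54  0.17] j7 -0.2 gap 66.1
a-26 18.01 [556.6 127.  128. ] F [-1.8 -5.1  2.2] T [-0.88  0.46  0.17] j7 -0.22 gap 65.7
a-28 18.26 [555.9 126.3 127.9] F [-5.  -6.5  3.1] T [-1.25  0.93  0.32] j7 -0.25 gap 65.8
a-30 18.51 [555.7 126.1 127.9] F [-4.2 -9.2  3.9] T [-1.62  1.19  2.08] j7 -0.28 gap 65.9
unwind 18.76 [556.6 127.7 128. ] F [-1.6 -1.9  0.1] T [-0.42  0.23  0.13] j7 -0.21 gap 65.7
up 19.52 [556.2 127.7 189.7] F [-0.4  0.1 -0.5] T [-0.04  0.03  0.04] j7 -0.27 gap 66.2
away 20.98 [ 400.7 -198.8  329.6] F [-0.2  0.6 -1.1] T [ 0.   -0.01  0.03] j7 -0.0 gap 66.3
[array([561.82117279, 160.97374269, 147.73396247]), array([546.83484477,  92.71943265, 147.98596175])] slot -12.383699712468257
[492.27958569 151.42420126 126.52489941]
[479.70519628 119.48027236 126.95892844]
[474.16834382  61.00834716 124.55214044]
```

View pics/c3.png

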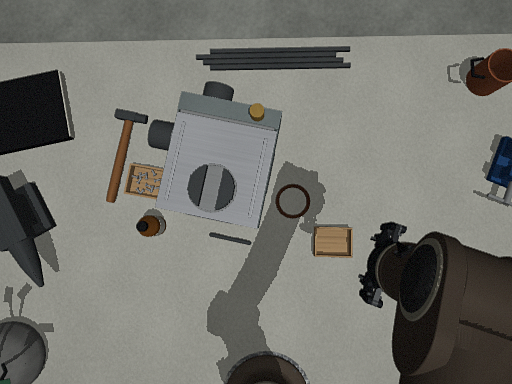

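The slot at (211,187) now reads -12.4°, so it lies front to back at its stop. The panel is flat with its front edge at about 126 mm. All bystanders are at the same pixels as at the start, and the robot is clear of everything.

```bash
python3 -c "
from h import *
order.hand_in(); st('end')"
```

```text
the job is handed in; nothing more can be done
the job is handed in; nothing more can be done
```

The panel is shut and locked, and I handed the job in at about 21 s of the 32 s allowed.

**What I did:** I spread the fingertips along the slot and pressed the panel down to its hard stop (about 5 N on the way, about 25–30 N held there). Then I turned the fastener clockwise until it met its stop.

**One mend:** After the first turn the slot read -6°, about 0.1 rad short of front to back. I had unwound while still pressing on the slot floor, and I think that dragged the fastener back. I went back in with the tips just off the floor, turned it to the stop again (2.1 N m), unwound without pressing and lifted out.

**Last checks:**
- **Fastener:** the slot is at -12.4°, against a box direction of -12.2° to -12.5°, so it is fully turned.
- **Panel:** the front edge is about 125–127 mm above the table with the robot clear. After the first turn the panel tilt measured 0.009 rad; I did not fit it again after the second.
- **Bystanders:** all are in the same places in the top view as at the start.
- **Not read:** the state print after hand-in returned nothing, so I have no reading from that last second.

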